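Open the wide incubator's door

TASK

Two small white bench incubators with glazed doors stand side by side. Take the wider one's door by its upright bar handle and swing it wide open, about a right angle to the cabinet or further, so that the dish inside can be reached; then let go and leave it standing open. Leave the narrow incubator's door shut.

Things in the scene. Friction and masses are not known exactly. Their poses are not given: they have to be found in the camera images.
- wide_door (a joint): Opening angle of the wide incubator's door, rad: 0 shut, grows as it opens towards the robot (clockwise seen from above), stop at 1.9. No latch or spring; may start 0.05 ajar; light hinge friction (0.12 N m) holds it where left. Door 204 mm wide, 196 high, 18 thick, its foot 37 mm above the bench, hinged on its left edge as the robot sees it. White cabinet 210 wide, 170 deep, 235 high.
- wide_hinge (a point): Point on the upright hinge axis of the wide door, level with wide_handle's origin (203 mm above the bench); it stays put as the door turns. Its axes turn with the door: x square into the door's outer face, y along the door from free edge to hinge, z up. The cabinet is fixed, left or right of the narrow one, turned up to 14 degrees.
- wide_handle: Upright steel bar on the wide door, 11 mm round, 110 long. Origin on its axis 20 mm below its top, 203 above the bench, 30 below the door's top: grip here from above. Bar axis 35 mm out from the door's face (29 mm gap behind it), 22 from the free edge, 190 from the hinge axis; 8 mm posts to the door 4 mm above and 80 below the origin. Axes: x square into the door, y towards the hinge, z up.
- narrow_door (a joint): Opening angle of the door of the other, narrow incubator, rad: same make, depth and height, but only 130 mm wide, its door hinged on the right edge. 0 = shut; leave it shut. A roll of tape lies on its top, 26 mm high.

How it is judged:
On the way:
1. the fingers draw the wide door open by its handle (handle touched while the door stands 0.3 rad or more open) (value of joint wide_door above 0.3 rad and contact force between the fingers and wide_handle above 0.2 N), for 0.1 s.
At the end, for the whole second after the job is handed in: The wide incubator's door stands still and open by at least 1.25 rad (72 degrees), having been drawn open by its handle; the narrow incubator's door is shut (under 0.12 rad) (value of joint wide_door above 1.25 rad and velocity of joint wide_door between -0.05 and 0.05 rad/s and value of joint narrow_door below 0.12 rad); the robot touches nothing.
It fails at once if the narrow incubator's door is opened by 0.12 rad (7 degrees) or more (value of joint narrow_door above 0.12 rad).
It also fails if it takes over 42 s, if anything falls off the work surface, if the arm or the gripper's body presses on something with over 40 N, if the wrist force passes 120 N, or if a joint passes its speed limit or range.

ROBOT

A 6-joint arm with a two-finger parallel gripper is mounted at the origin on a cart in front of the work surface, level with it; the furniture and walls round the work are solid. World frame = base frame: x ahead of the robot, y to its left, z up, the work surface at z = 0. Lengths are in m, angles in rad, forces in N, time in s.
With the tool pointing down it reaches from about 0.375 to 0.975 m from the base axis. Payload 3.8 kg.
Tool frame: the origin (TCP) lies on the centre line of the jaws, within the pads' length; the fingertips stand 25 mm ahead of it and the grasp point (between the pads) lies 6 mm ahead of it; z points along the fingers, y is the line along which they close (so a half turn about z gives the same grasp; the last joint's range is limited). The gripper opens to 85 mm and grips with 20 to 120 N. Pads are 22 mm wide; open, the fingers measure 114 mm over their backs; the gripper's body (76 mm by 85 mm) begins 54 mm behind the grasp point. The pads swing forward as they close: fully open they stand 13 mm farther back than shut.
Start: joints at [-1.331, 0.264, 1.604, -0, 1.274, -0.037], TCP at [0.184, -0.649, 0.233] pointing down, gripper open.
Joint ranges: [-2.63, 2.63], [-0.94, 2.18], [0.31, 2.57], [-1.31, 4.45], [0, 2.66], [-2.55, 2.55]. Speed limits (rad/s): [2.57, 2.57, 3.14, 3.14, 3.14, 3.14].

INTERFACE

Orientations are given as a rotation vector (axis times angle).
In Python, from workcell import bot gives the robot as it stands. The module is installed in compiled form; this text tells all that it offers.
- The arm moves only by the tool play_rows, never from a script. Its argument "commands" is a list that holds one entry, the list of rows, each a list of 7 numbers: the shift along the tool's x, y, z as a fraction of full scale, then the turn, a rotation vector about the tool's x, y, z as a fraction of full scale, then the closure, from -1 (fully open) to 1 (shut). A call has 1 to 8 rows; each row is the pose to reach, as a shift and turn from the pose commanded when the call began, along the tool's axes at that moment, turning the shorter way round; what a row does not reach only later rows make up. Full scale, the value 1, is 60 cm for a shift and 180 degrees for a turn. A row lasts 1/10 s, in which the tool goes at most 50 mm and 8.59 degrees, less where a joint would pass 70% of its speed; a pose out of reach is approached as far as the arm can. A call with a number of a shift or a turn outside -1 to 1 is refused whole. A call with a gripper value outside its range is refused whole. The fingers move at their own pace and stop on an object; "force" is the grip in N (left out, the last holds). Time passes only in rows, so rows that repeat a pose let the fingers close. It gives the time, the measured TCP pose, the force, the opening and the grip force at its end, in the units of the state.
- bot.read_state(): the state, without advancing time (a new reading comes with each control period).
- bot.read_camera(name): name is "scene" or "top" or "wrist"; returns the picture (480x640x3 uint8, blue, green, red); there is no depth.
- bot.camera_params(name): a dict with "fov_y" (degrees; the focal length in pixels is half the picture's height over the tangent of half this angle, whatever the lens; pixels are square), "cx", "cy" (the principal point, pixels), "D" ([k1, k2, p1, p2, k3] as OpenCV has them; the pictures are not rectified), "rvec" (rotation vector, rad) and "tvec" (3), from world to camera coordinates, as OpenCV has them. Camera axes: x right, y down, z forward; pixel columns grow to the right and rows downward; lengths in m; the calibration is good to about 2 mm. A picture is of the moment at which its call begins: read the wrist's pose just before it. camera_params takes no time and is no camera call; for the wrist camera it gives the pose at the moment of the call.
- bot.finish_job(): hands the job in; it is judged then, once.
The state is a dict: "time": time; "q": joint angles; "joint_vel": joint speeds; "joint_torque": joint torques, N m; "tool_pos": TCP position; "tcp_rot": TCP orientation; "wrist_force": force on the tool from outside, world axes, zero at the start; "torque": the same for the moment, N m; "width": opening from 0.0 (shut) to 1.0 (fully open); "grip_force": force on a finger pad.
Only numpy, scipy, OpenCV 4.12 (cv2) and the standard library are available. Lean on these libraries where they do the work, as an engineer would, in place of code of your own. Each camera call takes 0.05 s, during which the arm holds its last target. There are 200 camera calls.

## Working session

There is one attempt and no reset: what is moved stays moved. The work goes in short steps, Python scripts to look and compute and a tool call to move; the robot and the scene stay as the last step left them, time stands still between calls to the robot, and variables do not carry over. Pictures are saved under pics/ and viewed, at most 10 in all, crops included, and the job is handed in when it is done.

Besides the shell and the picture viewer there is one more tool, called after "Emit:" as name([rows], argument=value, ...), one row to a line, values as JSON. play_rows: Moves the arm, as the interface text tells. Its arguments: {"type":"object","properties":{"commands":{"type":"array"},"force":{"type":"number"}},"required":["commands"]}

```bash
mkdir -p pics
python3 - <<'E'
from workcell import bot
import cv2
print(bot.read_state())
for n in("scene","top"):
    cv2.imwrite(f"pics/{n}0.png",bot.read_camera(n)); print(n,bot.camera_params(n))
E
```

```text
{'time': 0.0, 'q': array([-1.33090730e+00,  2.64767884e-01,  1.60538093e+00, -2.60239090e-05,
        1.27368359e+00, -3.69173858e-02]), 'joint_vel': array([-0.00016949,  0.00066347,  0.0009395 , -0.00042483, -0.00053537,
        0.00089144]), 'joint_torque': array([-3.12052514e-03, -5.15117919e+01, -3.67317724e+01, -1.78409041e-04,
        1.30412015e-02, -7.25685368e-06]), 'tool_pos': array([ 0.18427369, -0.64860624,  0.23194834]), 'tcp_rot': array([-3.10934525e+00, -4.33124500e-01,  3.95025884e-04]), 'wrist_force': array([ 0.37767822, -0.10896791, -0.68480009]), 'torque': array([-0.00542133, -0.01315014, -0.00018839]), 'grip_force': 0.0, 'width': 1.0017452528473447}
scene {'fov_y': 50.758600417380734, 'cx': 317.22847735731773, 'cy': 245.17179034322842, 'D': array([-0.02769561,  0.        ,  0.        ,  0.        ,  0.        ]), 'rvec': array([ 0.96230924, -2.59269392,  0.91934043]), 'tvec': array([0.45585019, 0.42189127, 0.82161714])}
top {'fov_y': 54.74200735942855, 'cx': 319.9888390248348, 'cy': 238.26024447304584, 'D': array([-0.09542257,  0.        ,  0.        ,  0.        ,  0.        ]), 'rvec': array([ 2.16034896, -2.15244676,  0.23133181]), 'tvec': array([-0.01665985,  0.63171469,  1.12204586])}
```

View pics/scene0.png

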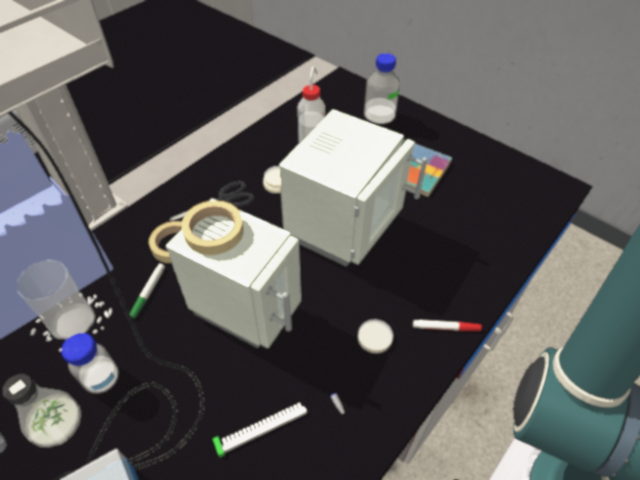

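View pics/top0.png

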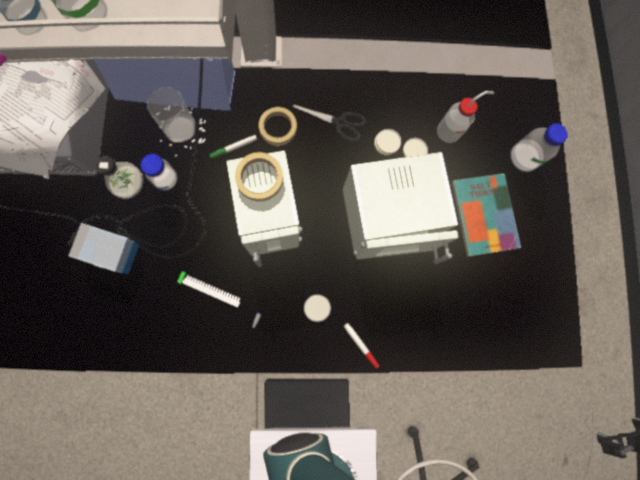

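The wide cabinet is on the right, with its handle near (443,255) in the top view and (420,180) in the scene view. The narrow one is on the left. I'll enlarge both to get exact pixels.

Run:
```python
import cv2,numpy as np
t=cv2.imread("pics/top0.png")[145:275,335:475]; s=cv2.imread("pics/scene0.png")[105:265,270:450]
cv2.imwrite("pics/tc.png",cv2.resize(t,(560*10//8,520*10//8),interpolation=cv2.INTER_CUBIC))
cv2.imwrite("pics/sc.png",cv2.resize(s,None,fx=4-.3+.05,fy=3.75,interpolation=cv2.INTER_CUBIC))
```

```text
(no output)
```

View pics/tc.png

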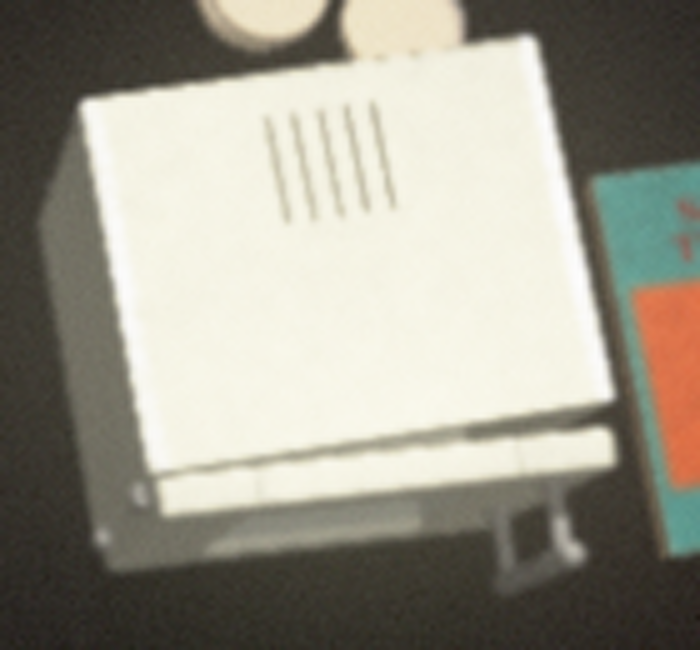

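View pics/sc.png

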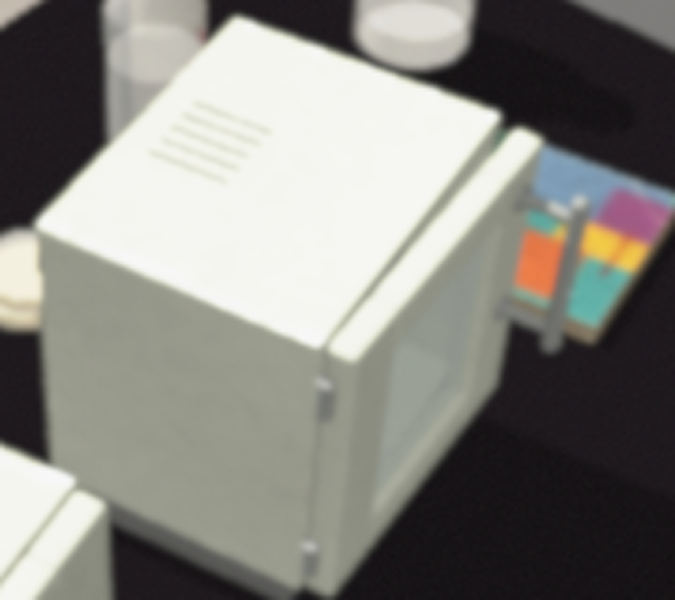

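Top crop: door top front corners at (163,515) and (616,466), bar top at (578,553). Scene crop: bar top at (579,203). The door is slightly ajar.

```bash
cat > h.py <<'E'
from workcell import bot
import cv2,numpy as np
from scipy.spatial.transform import Rotation as R
def ray(n,uv,z,P=None):
    p=P or bot.camera_params(n); f=240/np.tan(np.radians(p['fov_y']/2))
    K=np.array([[f,0,p['cx']],[0,f,p['cy']],[0,0,1]])
    u=cv2.undistortPoints(np.array([[uv]],float),K,p['D'])[0,0]
    M=R.from_rotvec(p['rvec']).as_matrix(); d=M.T@[u[0],u[1],1]; c=-M.T@p['tvec']
    return c+d*(z-c[2])/d[2]
E
python3 - <<'E'
from h import *
t=lambda x,y,z:ray("top",(335+x/5,145+y/5),z)
s=lambda x,y,z:ray("scene",(270+x/3.75,105+y/3.75),z)
np.set_printoptions(precision=4,suppress=True)
print("bar",t(578,551,.223),s(579,201,.223))
print("door hingefront,freefront,hingeback,freeback",t(163,515,.233),t(616,466,.233),t(160,478,.233),t(614,430,.233), s(343,362,.233),s(541,145,.233))
for a,b in [((80,100),(40,222)),((533,38),(238,17)),((613,398),(500,115)),((155,470),(320,347))]: print(t(*a,.235),s(*b,.235))
for n in("tape",): print(ray("top",(260,155),.26),[ray("top",q,.235) for q in((238,243),(299,233),(256,253))])
E
```

```text
bar [ 0.5678 -0.2933  0.223 ] [ 0.5642 -0.2867  0.223 ]
door hingefront,freefront,hingeback,freeback [ 0.5812 -0.1079  0.233 ] [ 0.6041 -0.3088  0.233 ] [ 0.5973 -0.1069  0.233 ] [ 0.6201 -0.3087  0.233 ] [ 0.5819 -0.1006  0.233 ] [ 0.5998 -0.3008  0.233 ]
[ 0.7658 -0.0742  0.235 ] [ 0.761  -0.0758  0.235 ]
[ 0.7994 -0.2804  0.235 ] [ 0.7949 -0.2787  0.235 ]
[ 0.634  -0.3083  0.235 ] [ 0.6299 -0.305   0.235 ]
[ 0.6004 -0.1045  0.235 ] [ 0.5955 -0.0997  0.235 ]
[0.7769 0.1242 0.26  ] [array([0.5897, 0.1685, 0.235 ]), array([0.6123, 0.0393, 0.235 ]), array([0.5686, 0.1299, 0.235 ])]
```

```bash
cat >> h.py <<'E'
np.set_printoptions(precision=4,suppress=True)
def row(p,yaw,st=None):
    "world pos, yaw of tool y (deg), tool down -> 6 fractions"
    s=st or bot.read_state(); M=R.from_rotvec(s['tcp_rot'])
    a=np.radians((yaw+90)/2); G=R.from_rotvec(np.pi*np.array([np.cos(a),np.sin(a),0]))
    return np.round(np.r_[M.inv().apply(np.array(p)-s['tool_pos'])/.6,(M.inv()*G).as_rotvec()/np.pi],4)
E
python3 - <<'E'
from h import *
print(row((.3,-.55,.34),-74+68)); print(row((.5,-.33,.34),-74+68))
E
```

```text
[ 0.2304 -0.1059 -0.1796 -0.0006 -0.0004 -0.3786]
[ 0.6513 -0.3675 -0.1791 -0.0006 -0.0004 -0.3786]
```

Emit:
play_rows([
  [[0.23,-0.106,-0.18,0,0,-0.378,-1],[0.23,-0.106,-0.18,0,0,-0.378,-1],[0.23,-0.106,-0.18,0,0,-0.378,-1],[0.65,-0.367,-0.18,0,0,-0.378,-1],[0.65,-0.367,-0.18,0,0,-0.378,-1],[0.65,-0.367,-0.18,0,0,-0.378,-1],[0.65,-0.367,-0.18,0,0,-0.378,-1],[0.65,-0.367,-0.18,0,0,-0.378,-1]],
])

```text
time: 0.9
tool_pos: [0.448, -0.3852, 0.336]
tcp_rot: [-2.33, -2.106, 0.0]
wrist_force: [1.4, -0.2, -1.3]
width: 0.999
grip_force: 0.0
```

Run:
```python
from h import *
s=bot.read_state();print(s['time'],s['tool_pos'],s['q'])
print(row((.52,-.29,.33),60));
```

```text
0.9 [ 0.448  -0.3852  0.336 ] [-0.7523  0.059   1.6532  0.      1.4299 -0.6516]
[ 0.17    0.1034  0.0101 -0.0001 -0.0002 -0.3654]
```

Emit:
play_rows([
  [[0.17,0.103,0.01,0,0,-0.365,-1],[0.17,0.103,0.01,0,0,-0.365,-1],[0.17,0.103,0.01,0,0,-0.365,-1],[0.17,0.103,0.01,0,0,-0.365,-1],[0.17,0.103,0.01,0,0,-0.365,-1],[0.17,0.103,0.01,0,0,-0.365,-1],[0.17,0.103,0.01,0,0,-0.365,-1],[0.17,0.103,0.01,0,0,-0.365,-1]],
])

```text
time: 1.7
tool_pos: [0.5192, -0.2919, 0.3296]
tcp_rot: [-0.815, -3.033, -0.001]
wrist_force: [-0.7, -0.2, -0.8]
width: 0.997
grip_force: 0.0
```

Run:
```python
from h import *
s=bot.read_state();print(s['time'],s['tool_pos'],s['q'])
print(row((.52,-.29,.33),96));
```

```text
1.7 [ 0.5192 -0.2919  0.3296] [-0.554   0.0706  1.6523 -0.      1.4199 -1.5995]
[ 0.0005  0.0034 -0.0006  0.0001 -0.0004 -0.2005]
```

Emit:
play_rows([
  [[0,0.003,0,0,0,-0.2,-1],[0,0.003,0,0,0,-0.2,-1],[0,0.003,0,0,0,-0.2,-1],[0,0.003,0,0,0,-0.2,-1],[0,0.003,0,0,0,-0.2,-1],[0,0.003,0,0,0,-0.2,-1],[0,0.003,0,0,0,-0.2,-1]],
])

```text
time: 2.4
tool_pos: [0.5203, -0.2906, 0.3301]
tcp_rot: [0.15, -3.138, -0.0]
wrist_force: [0.3, 0.1, -0.6]
width: 1.001
grip_force: 0.0
```

Run:
```python
from h import *
import json
s=bot.read_state();print(s['time'],s['tool_pos'],s['q'])
P=bot.camera_params("wrist");cv2.imwrite("pics/w1.png",bot.read_camera("wrist"))
json.dump({k:(v.tolist() if hasattr(v,'tolist') else v) for k,v in P.items()},open("P1.json","w"))
p=P;f=240/np.tan(np.radians(p['fov_y']/2))
K=np.array([[f,0,p['cx']],[0,f,p['cy']],[0,0,1]])
print(cv2.projectPoints(np.array([[.566,-.29,.223],[.581,-.104,.233],[.602,-.305,.233]]),np.array(p['rvec']),np.array(p['tvec']),K,np.array(p['D']))[0])
```

```text
2.4 [ 0.5203 -0.2906  0.3301] [-0.5511  0.0705  1.6517  0.      1.4199 -2.2173]
[[[312.1174 293.5929]]

 [[563.5206 338.6676]]

 [[286.561  342.9494]]]
```

View pics/w1.png

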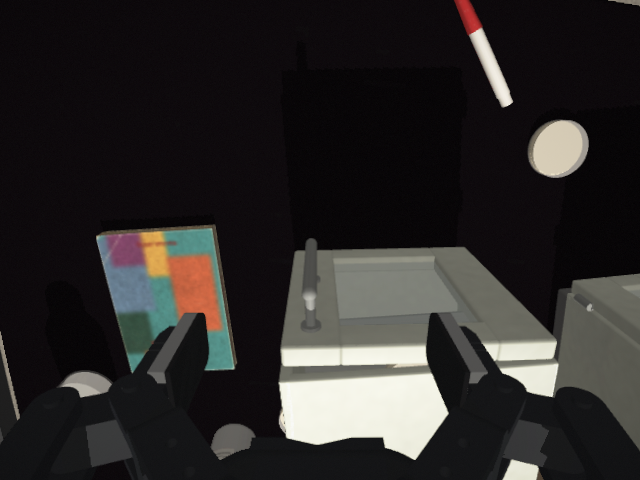

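The wrist view shows the bar top at (309,295) and the door's top front corners at (284,345) and (552,342), close to what I predicted.

Run:
```python
from h import *
import json
P=json.load(open("P1.json"))
print(ray("",(309,294),.223,P),ray("",(552,342),.233,P),ray("",(284,345),.233,P))
print(row((.5655,-.2915,.26),96),row((.5655,-.2915,.21),96))
```

```text
Traceback (most recent call last):
  File "h.py", line 7, in ray
    u=cv2.undistortPoints(np.array([[uv]],float),K,p['D'])[0,0]
      ~~~~~~~~~~~~~~~~~~~^^^^^^^^^^^^^^^^^^^^^^^^^^^^^^^^^
cv2.error: OpenCV(4.12.0) :-1: error: (-5:Bad argument) in function 'undistortPoints'
> Overload resolution failed:
>  - distCoeffs is not a numpy array, neither a scalar
>  - Expected Ptr<cv::UMat> for argument 'distCoeffs'
```

```bash
sed -i "s/K,p\['D'\])/K,np.array(p['D']))/" h.py
python3 - <<'E'
from h import *
import json
P=json.load(open("P1.json"))
print(ray("",(309,294),.223,P),ray("",(552,342),.233,P),ray("",(284,345),.233,P))
print(row((.5655,-.2915,.26),96),row((.5655,-.2915,.21),96))
E
```

```text
[ 0.5665 -0.2922  0.223 ] [ 0.5845 -0.1119  0.233 ] [ 0.6039 -0.3067  0.233 ]
[-0.0748 -0.0087  0.1169  0.     -0.0001 -0.0028] [-0.0749 -0.0087  0.2003  0.     -0.0001 -0.0028]
```

Emit:
play_rows([
  [[-0.075,-0.009,0.06,0,0,0,-1],[-0.075,-0.009,0.12,0,0,0,-1],[-0.075,-0.009,0.16,0,0,0,-0.4],[-0.075,-0.009,0.2,0,0,0,-0.4],[-0.075,-0.009,0.2,0,0,0,0.3],[-0.075,-0.009,0.2,0,0,0,1],[-0.075,-0.009,0.2,0,0,0,1],[-0.075,-0.009,0.2,0,0,0,1]],
], force=25)

```text
time: 3.25
tool_pos: [0.5669, -0.2921, 0.2128]
tcp_rot: [-0.153, 3.135, -0.002]
wrist_force: [0.3, 0.4, 1.4]
width: 0.106
grip_force: 24.4
```

Run:
```python
from h import *
s=bot.read_state();print(s['time'],s['tool_pos'],s['width'],s['grip_force'],s['wrist_force'])
cv2.imwrite("pics/w2.png",bot.read_camera("wrist"))
```

```text
3.25 [ 0.5669 -0.2921  0.2128] 0.10550762717174525 24.359136521816254 [0.3442 0.4058 1.401 ]
```

View pics/w2.png

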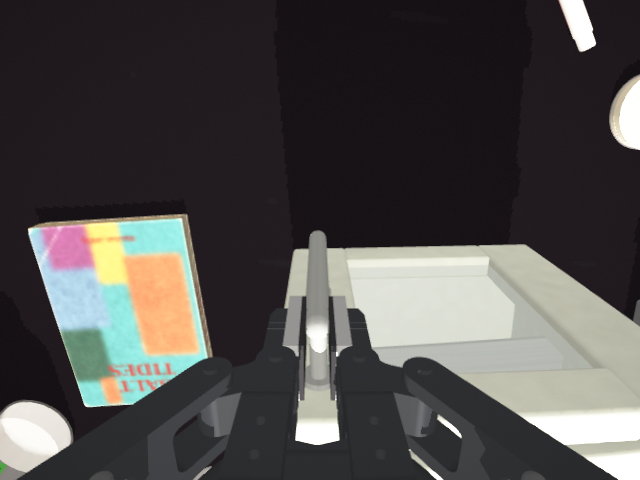

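The bar is held between both pads. Next I'll work out the arc.

```bash
cat >> h.py <<'E'
H=np.array([.601,-.1056])
def arc(t0,t1,n,H=H,h0=np.array([.5665,-.292]),z=.2115,y0=95.6):
    for t in np.linspace(t0,t1,n+1)[1:]:
        c,s_=np.cos(np.radians(t)),np.sin(np.radians(t)); d=h0-H
        p=H+[c*d[0]+s_*d[1],-s_*d[0]+c*d[1]]
        print(round(t,1),p,row((*p,z),y0-t).tolist())
E
python3 -c "
from h import *
arc(0,32,8)"
```

```text
4.0 [ 0.5536 -0.2891] [0.0216, 0.0071, 0.0022, -0.0006, 0.0011, 0.0221]
8.0 [ 0.5409 -0.2854] [0.042, 0.0153, 0.0021, -0.0005, 0.0011, 0.0443]
12.0 [ 0.5285 -0.2808] [0.0619, 0.025, 0.002, -0.0005, 0.0011, 0.0665]
16.0 [ 0.5165 -0.2753] [0.0809, 0.0361, 0.0019, -0.0004, 0.0012, 0.0888]
20.0 [ 0.5048 -0.269 ] [0.0992, 0.0484, 0.0018, -0.0004, 0.0012, 0.111]
24.0 [ 0.4937 -0.2619] [0.1166, 0.062, 0.0017, -0.0004, 0.0012, 0.1332]
28.0 [ 0.483 -0.254] [0.1329, 0.0768, 0.0016, -0.0003, 0.0012, 0.1554]
32.0 [ 0.473  -0.2454] [0.1482, 0.0927, 0.0016, -0.0003, 0.0012, 0.1777]
```

Emit:
play_rows([
  [[0.0215,0.007,0,0,0,0.022,1],[0.042,0.015,0,0,0,0.044,1],[0.062,0.025,0,0,0,0.0665,1],[0.081,0.036,0,0,0,0.089,1],[0.099,0.048,0,0,0,0.111,1],[0.1165,0.062,0,0,0,0.133,1],[0.133,0.077,0,0,0,0.155,1],[0.148,0.093,0,0,0,0.178,1]],
])

```text
time: 4.1
tool_pos: [0.4722, -0.2463, 0.2128]
tcp_rot: [0.722, 3.053, -0.006]
wrist_force: [-0.9, -2.6, 3.2]
width: 0.107
grip_force: 24.8
```

```bash
python3 -c "
from h import *
s=bot.read_state();print(s['time'],s['tool_pos'],s['width'],s['grip_force'],s['wrist_force'],s['torque'])
arc(32,64,8)"
```

```text
4.1 [ 0.4722 -0.2463  0.2128] 0.1071349397667097 24.81951802968979 [-0.8931 -2.6157  3.1534] [-0.4618  0.1616 -0.0572]
36.0 [ 0.4635 -0.2361] [0.0206, 0.0087, 0.002, -0.0007, 0.0015, 0.021]
40.0 [ 0.4548 -0.2262] [0.041, 0.0169, 0.0019, -0.0007, 0.0015, 0.0432]
44.0 [ 0.4467 -0.2157] [0.0609, 0.0265, 0.0018, -0.0006, 0.0016, 0.0654]
48.0 [ 0.4394 -0.2047] [0.08, 0.0375, 0.0017, -0.0006, 0.0016, 0.0877]
52.0 [ 0.4329 -0.1932] [0.0983, 0.0498, 0.0016, -0.0005, 0.0016, 0.1099]
56.0 [ 0.4272 -0.1812] [0.1157, 0.0634, 0.0015, -0.0005, 0.0016, 0.1321]
60.0 [ 0.4223 -0.1689] [0.1322, 0.0781, 0.0013, -0.0004, 0.0017, 0.1543]
64.0 [ 0.4183 -0.1563] [0.1475, 0.0939, 0.0012, -0.0004, 0.0017, 0.1766]
```

Forces are low, so I'll carry on along the same arc.

Emit:
play_rows([
  [[0.0205,0.008,0,0,0,0.021,1],[0.041,0.017,0,0,0,0.043,1],[0.061,0.0265,0,0,0,0.0655,1],[0.08,0.0375,0,0,0,0.088,1],[0.098,0.05,0,0,0,0.11,1],[0.1155,0.0635,0,0,0,0.132,1],[0.132,0.078,0,0,0,0.154,1],[0.1475,0.094,0,0,0,0.1765,1]],
])

```text
time: 4.9
tool_pos: [0.4162, -0.1564, 0.2127]
tcp_rot: [1.532, 2.742, -0.007]
wrist_force: [-7.5, -3.3, 9.2]
width: 0.105
grip_force: 25.3
```

```bash
python3 -c "
from h import *
s=bot.read_state();print(s['time'],s['tool_pos'],s['width'],s['grip_force'],s['wrist_force'],s['torque'],s['q'])
arc(64,84,5)"
```

```text
4.9 [ 0.4162 -0.1564  0.2127] 0.10487858030281608 25.322661995887756 [-7.5075 -3.2827  9.1863] [-0.6008  1.341   0.0015] [-0.4118 -0.1697  2.0954 -0.0051  1.2156 -0.9618]
68.0 [ 0.4152 -0.1434] [0.0193, 0.01, 0.0019, -0.0012, 0.001, 0.0223]
72.0 [ 0.4131 -0.1304] [0.0397, 0.0183, 0.0018, -0.0011, 0.001, 0.0445]
76.0 [ 0.4118 -0.1172] [0.0595, 0.028, 0.0017, -0.0011, 0.0011, 0.0667]
80.0 [ 0.4114 -0.104 ] [0.0786, 0.039, 0.0016, -0.0011, 0.0011, 0.089]
84.0 [ 0.412  -0.0908] [0.0969, 0.0514, 0.0015, -0.001, 0.0012, 0.1112]
```

Emit:
play_rows([
  [[0.0195,0.009,0,0,0,0.022,1],[0.04,0.017,0,0,0,0.0445,1],[0.0595,0.026,0,0,0,0.0665,1],[0.0785,0.037,0,0,0,0.089,1],[0.097,0.049,0,0,0,0.111,1],[0.097,0.049,0,0,0,0.111,1],[0.097,0.049,0,0,0,0.111,0.6]],
])

```text
time: 5.6
tool_pos: [0.4121, -0.0898, 0.212]
tcp_rot: [1.979, 2.437, 0.001]
wrist_force: [0.7, -1.7, -0.2]
width: 0.2
grip_force: 0.0
```

Emit:
play_rows([
  [[0,0,0,0,0,0,0],[0,0,0,0,0,0,-0.4],[0,0,0,0,0,0,-0.4],[0,0,-0.04,0,0,0,-0.4],[0,0,-0.1,0,0,0,-0.4],[0,0,-0.16,0,0,0,-0.4],[0,0,-0.2,0,0,0,-0.4],[0,0,-0.2,0,0,0,-0.4]],
])

```text
time: 6.4
tool_pos: [0.4144, -0.0907, 0.3347]
tcp_rot: [1.977, 2.432, 0.005]
wrist_force: [0.3, -0.3, -0.4]
width: 0.699
grip_force: 0.0
```

Run:
```python
from h import *
s=bot.read_state();print(s['time'],s['tool_pos'],s['width'],s['wrist_force'])
t=bot.read_camera("top")[130:330,220:500]
cv2.imwrite("pics/t2.png",cv2.resize(t,None,fx=2.8,fy=2.8,interpolation=cv2.INTER_CUBIC))
```

```text
6.4 [ 0.4144 -0.0907  0.3347] 0.6985878765078767 [ 0.2761 -0.2502 -0.426 ]
```

View pics/t2.png

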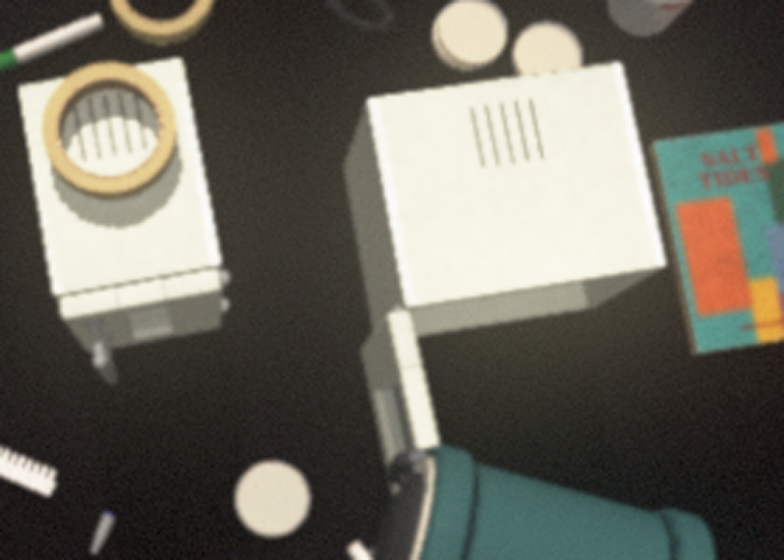

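The top view shows the wide door standing at about 90° to its cabinet, running from (400,310) to (428,445) in the crop. The narrow door is shut and the gripper is clear above the handle, so I'm handing in.

```bash
python3 -c "
from workcell import bot
print(bot.finish_job())"
```

```text
the job is handed in; nothing more can be done
None
```

I drew the wide incubator's door open by its handle to about 90°, let go and left it standing there; the narrow door stayed shut, and the job was handed in at about 6.5 s (no verdict was returned).

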